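# Clock a screw-in vee rest and lay the shaft in the vees

### The arm

A 6-joint arm with a two-finger parallel gripper is mounted at the origin on the work surface; the furniture and walls round the work are solid. World frame = base frame: x ahead of the robot, y to its left, z up, the work surface at z = 0. Lengths are in m, angles in rad, forces in N, time in s.
With the tool pointing down it reaches from about 0.35 to 0.975 m from the base axis. Payload 4.9 kg.
Tool frame: the origin (TCP) lies at the very end of the fingers, on their centre line; the grasp point (between the pads) lies 19 mm behind it (manip.hold_point_z is the distance from the TCP to the grasp point, in m); y points along the fingers, z is the direction in which the jaws open and shut, and the axes are right-handed (so a half turn about y gives the same grasp; the last joint's range is limited). The gripper opens to 85 mm and grips with 20 to 120 N. Pads are 22 mm wide; open, the fingers measure 114 mm over their backs; the gripper's body (76 mm by 85 mm) begins 54 mm behind the grasp point. The pads swing forward as they close: fully open they stand 13 mm farther back than shut.
Start: joints at [-1.428, 0.053, 1.613, -0, 1.476, -0.119], TCP at [0.162, -0.604, 0.231] pointing down, gripper open.
Joint ranges: [-3.01, 3.01], [-1.01, 2.22], [0.06, 2.58], [-1.02, 4.17], [0.09, 2.62], [-3.14, 3.14]. Speed limits (rad/s): [2.57, 2.57, 3.14, 3.14, 3.14, 3.14].

### API

Orientations are given as a unit quaternion [w, x, y, z].
In Python, from plant import manip gives the robot as it stands.
- The arm moves only by the tool servo_tool, never from a script. Its argument "deltas" is one flat list of numbers, 6 for each row, row after row: the shift along the tool's x, y, z in units of 0.03 m (1.0 is 0.03 m), then the turn, a rotation vector about the tool's x, y, z in units of 0.1 rad (1.0 is 0.1 rad). In form: [x, y, z, rx, ry, rz, x, y, z, rx, ry, rz, ...]. A call has 1 to 12 rows; each row shifts and turns the commanded pose from where the row before left it, along the tool's axes as they then stand; what a row does not reach is not made up. A row lasts 1/8 s, in which the tool goes at most 62.5 mm and 10.7 degrees, less where a joint would pass 70% of its speed; a pose out of reach is approached as far as the arm can. A call with a number of a shift or a turn outside -1 to 1 is refused whole. A call with a gripper value outside its range is refused whole. "grip" is the gripper command: -1 is shut, 1 is fully open, values between are in proportion, set as the call begins (left out, the last holds). The fingers move at their own pace and stop on an object; the grip force is fixed at half the most. Time passes only in rows, so rows that do not move let the fingers close. It gives the time, the measured TCP pose, the force and the opening at its end, in the units of the state.
- manip.state(): the state, without advancing time (a new reading comes with each control period).
- manip.grab_frame(name): name is "side" or "top" or "wrist"; returns a dict with "image" (420x560x3 uint8, red, green, blue), "range_z" (420x560 float32, m along the optical axis (not along the pixel's ray), 0 where there is no reading), "fx", "fy", "cx", "cy" (pixels), "D" ([k1, k2, p1, p2, k3] as OpenCV has them; the pictures are not rectified), "world_to_cam" (4x4, takes a point from world to camera coordinates); the wrist camera has in their place "hand_eye" (4x4, takes a point from camera to tool coordinates, whose origin is the TCP and whose axes are the tool frame's). Camera axes: x right, y down, z forward; pixel columns grow to the right and rows downward; lengths in m; the calibration is good to about 2 mm. A picture is of the moment at which its call begins: read the wrist's pose just before it.
- manip.job_done(): hands the job in, once; it reports no verdict.
The state is a dict: "time": time; "joint_pos": joint angles; "joint_vel": joint speeds; "joint_efforts": joint torques, N m; "tool_pos": TCP position; "tool_rot": TCP orientation; "contact_force": force on the tool from outside, world axes, zero at the start; "ft_torque": the same for the moment, N m; "gripper_width": opening from 0.0 (shut) to 1.0 (fully open).
Only numpy, scipy, OpenCV 4.12 (cv2) and the standard library are available. Lean on these libraries where they do the work, as an engineer would, in place of code of your own. Each camera call takes 0.05 s, during which the arm holds its last target. There are 200 camera calls.

### The job

On the grey inspection stand, screw the round-collared vee rest down (clockwise seen from above) until you feel it take up the spring washer under its collar, then carry on by at least an eighth and at most five eighths of a turn, stopping where its groove is in line with the groove of the fixed vee rest, and let go of it. Then lay the stepped shaft gently in both vees, its thick middle between the two rests, and leave the other things on the bench where they are.

Things in the scene. Friction and masses are not known exactly. Their poses are not given: they have to be found in the camera images.
- stand: Inspection stand, fixed to the bench: grey base plate 176 x 84 mm, top 16 mm above the bench, with two steel vee rests. Origin: centre of its underside, on the bench. x axis: level, along the line of the two vees, from the screw-in rest (at x = -45 mm) to the fixed rest (at x = +45 mm); z up.
- fixed_vee (a point): Bottom of the fixed rest's groove, at the middle of its length, 68 mm above the bench. Its vee plate is 22 mm thick along the groove, 36 mm wide, top 82 mm above the bench, groove 90 degrees, 28 mm wide, 14 mm deep; foot 34 x 66 mm, 26 mm high. x: along the groove. A shaft lying in both vees has its axis 81 mm above the bench, at the screw-in rest up to 2 mm more or less.
- rest_grip (a point): The screw-in vee rest: a like vee plate (22 x 36 mm) on a round collar (38 mm diameter, 9 mm high), already started in its thread. This point: on its screw axis, 19 mm below the plate's top, 27 mm above the collar's underside; grip the flat sides here, 36 mm apart. x: along its groove; y: across, through the flat sides; z: up. Clockwise from above screws it down, 5 mm a turn.
- rest: The same rest; origin: centre of the collar's underside. The thread alone turns with 0.05 to 0.08 N m. As the collar takes up the washer the torque rises by about 0.1 N m within 50 degrees, then by 0.1 N m per half turn; take-up counts from where it passes 0.12 N m, 15 to 160 degrees from the start, different each time. It stays where it is left; its groove is in line every half turn.
- screw_axis (a point): Point of the stand on the screw axis, 68 mm above the bench. Under the collar lies a steel washer on a sprung plate in the round boss (52 mm diameter, top 31 mm above the bench). Less than an eighth of a turn past take-up the rest is loose, more than five eighths overloads the spring.
- shaft_centre (a point): Stepped steel shaft, loose, lying on the bench: 150 mm long, 0.2 to 0.4 kg; thick middle 24 mm in diameter, 48 mm long; at each side a journal 18 mm in diameter, 41 mm long (these lie in the vees); at each end a 14 mm spigot, 10 mm long. This point: centre of the thick middle, on the axis; x along the shaft. Both ends are alike.
- shaft: The same shaft; this point lies 12 mm below shaft_centre as it lies at the start.
- plug_gauge: Bystander: thin plug gauge, 96 mm long, 14 mm thick; not the shaft. Origin under its centre.
- ring_gauge: Bystander: steel ring, 55 mm in diameter, 18 mm high. Origin under its centre.
- oil_bottle: Bystander: oil bottle with a pointed cap, 38 mm in diameter, 112 mm high. Origin under its centre.
- gear: Bystander: spur gear lying flat, 60 mm in diameter, 20 mm high. Origin under its centre.

How it is judged:
On the way, in this order (a step that is already met when the one before it is completed fails the run):
1. The vee rest is screwed down onto its spring washer and let go with its groove in line with the fixed one (angle between the x axis of rest_grip and the x axis of stand, either way round below 0.09 rad and contact force between rest and anything else between 17 and 41.3 N and contact force between the fingers and rest below 0.3 N), for 0.2 s.
2. The shaft lies in both vees (x of shaft_centre in the frame of stand between -0.013 and 0.013 m and y of shaft_centre in the frame of stand between -0.004 and 0.004 m and z of shaft_centre in the frame of stand between 0.0765 and 0.0855 m and angle between the x axis of shaft_centre and the x axis of stand, either way round below 0.06 rad and contact force between shaft and rest above 0.2 N and contact force between the fingers and shaft below 0.3 N and linear speed of shaft below 0.02 m/s), for 0.2 s.
At the end, for the whole second after the job is handed in: The screw-in rest is within 5 degrees of the line of the vees, an eighth to five eighths of a turn past the take-up of its washer (washer force 17 to 41 N); the shaft lies still in both vees, let go, within 3.4 degrees of their line, its thick middle within 13 mm of the midpoint (all of step 2 and angle between the x axis of rest_grip and the x axis of stand, either way round below 0.09 rad and contact force between rest and anything else between 13.8 and 42 N and contact force between the fingers and rest below 0.3 N); the robot touches nothing.
It fails at once if The shaft is pressed or dropped on the stand with more than 30 N (contact force between shaft and stand above 30 N).
It fails at once if A bystander is knocked away (distance of any of plug_gauge, ring_gauge, oil_bottle, gear from where it was at the start of the episode above 0.02 m).
It also fails if it takes over 72 s, if anything falls off the work surface, if the arm or the gripper's body presses on something with over 40 N, if the wrist force passes 120 N, or if a joint passes its speed limit or range.

## Working session

There is one attempt and no reset: what is moved stays moved. The work goes in short steps, Python scripts to look and compute and a tool call to move; the robot and the scene stay as the last step left them, time stands still between calls to the robot, and variables do not carry over. Pictures are saved under pics/ and viewed, about 8 in all and at most 12, crops included, and the job is handed in when it is done.

Besides the shell and the picture viewer there is one more tool, called after ">>>" as a command line: name --argument value ..., lists and objects as JSON in quotes. servo_tool: Moves the arm, as the interface text tells. Its arguments: {"type":"object","properties":{"deltas":{"type":"array"},"grip":{"type":"number"}},"required":["deltas"]}

```bash
ls; mkdir -p pics
python3 - <<'E'
from plant import manip
import cv2,numpy as np
s=manip.state(); print({k:np.round(v,3) for k,v in s.items()}, manip.hold_point_z)
for n in ("top","side"):
    f=manip.grab_frame(n); cv2.imwrite(f"pics/{n}0.png",f["image"][:,:,::-1]); np.savez(f"{n}0.npz",**f)
    print(n,f["fx"],f["cx"],f["cy"],f["D"],np.round(f["world_to_cam"],3).tolist())
E
```

```text
pics
{'time': np.float64(0.0), 'joint_pos': array([-1.428,  0.053,  1.614, -0.   ,  1.476, -0.119]), 'joint_vel': array([ 0.002,  0.001, -0.002,  0.001, -0.002,  0.001]), 'joint_efforts': array([-3.0000e-03, -3.9370e+01, -3.7018e+01, -0.0000e+00,  7.0000e-03,
        0.0000e+00]), 'tool_pos': array([ 0.162, -0.603,  0.23 ]), 'tool_rot': array([ 0.092, -0.092,  0.702, -0.7  ]), 'contact_force': array([ 0.506, -0.493,  0.163]), 'ft_torque': array([-0.01 , -0.024,  0.024]), 'gripper_width': np.float64(1.0)} 0.0187
top 418.60890889565565 277.9735294464023 210.26666173448558 [-0.01217906  0.          0.          0.          0.        ] [[0.027, -0.999, -0.024, -0.064], [-0.999, -0.026, -0.037, 0.513], [0.036, 0.025, -0.999, 1.083], [0.0, 0.0, 0.0, 1.0]]
side 453.9880994648061 273.2564159489563 203.84125768797946 [0.00332126 0.         0.         0.         0.        ] [[0.975, -0.222, 0.019, -0.532], [-0.127, -0.623, -0.771, 0.1], [0.183, 0.75, -0.636, 1.019], [0.0, 0.0, 0.0, 1.0]]
```

View pics/top0.png

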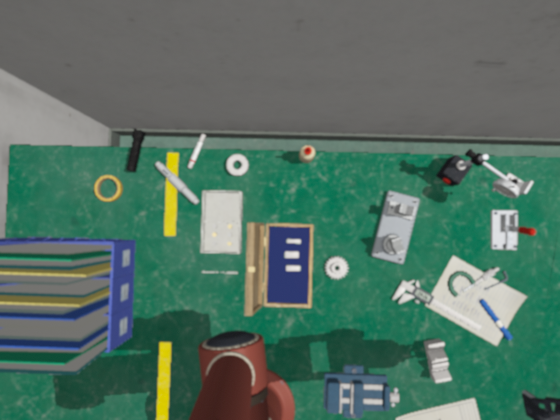

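View pics/side0.png

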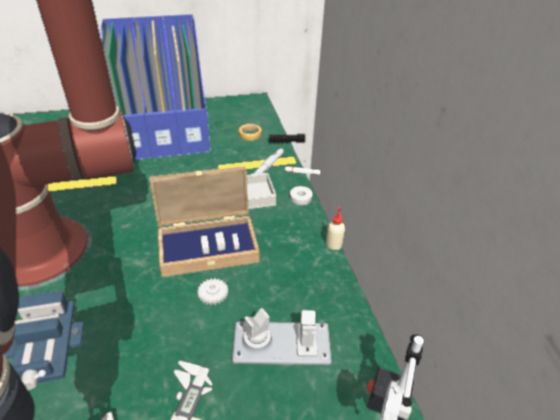

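The top view shows the stand at about (396,228), with the rotated screw-in rest at (391,243) and the fixed rest at (400,208). The shaft is at (178,183) lying across the yellow tape. The plug gauge is at (198,150), ring (237,164), bottle (307,153) and gear (337,268). The side view agrees.

```bash
cat > h.py <<'E'
import numpy as np, cv2
from scipy.spatial.transform import Rotation as R
def wmap(f, T=None):
    """world XYZ per pixel from depth"""
    K=np.array([[f["fx"],0,f["cx"]],[0,f["fy"],f["cy"]],[0,0,1.]])
    h,w=f["range_z"].shape
    uv=np.stack(np.meshgrid(np.arange(w),np.arange(h)),-1).reshape(-1,1,2).astype(np.float64)
    n=cv2.undistortPoints(uv,K,np.array(f["D"],float)).reshape(h,w,2)
    z=f["range_z"].astype(float)
    P=np.dstack([n*z[...,None],z,np.ones_like(z)])
    if T is None: T=np.linalg.inv(f["world_to_cam"])
    return (P@T.T)[...,:3]
def tool_T(s):
    q=np.array(s["tool_rot"]); T=np.eye(4); T[:3,:3]=R.from_quat(q[[1,2,3,0]]).as_matrix(); T[:3,3]=s["tool_pos"]; return T
def delta(s,pos,Rm):
    """shift (0.03 m) in tool axes, rotvec (0.1 rad) in tool axes to a target"""
    T=tool_T(s); d=T[:3,:3].T@(np.array(pos)-T[:3,3])/0.03
    r=R.from_matrix(T[:3,:3].T@Rm).as_rotvec()/0.1
    return np.round(d,2),np.round(r,2)
E
python3 - <<'E'
from h import *
for n in("top","side"):
    f=dict(np.load(n+"0.npz")); W=wmap(f)
    print(n)
    for nm,(u0,u1,v0,v1),lo,hi in [("shaft",(150,205,158,208),.008,.05),("stand_base",(365,425,185,270),.01,.022),("fixed top",(380,425,185,225),.072,.09),("rest top",(370,410,225,262),.07,.11),("boss?",(370,410,225,262),.024,.05),
      ("plug",(188,208,132,168),.006,.03)] if n=="top" else [("shaft",(245,285,145,175),.008,.05),("base",(225,335,315,368),.01,.022),("fixed",(292,325,305,360),.07,.09),("rest",(240,275,305,345),.07,.11)]:
        P=W[v0:v1,u0:u1].reshape(-1,3); m=(P[:,2]>lo)&(P[:,2]<hi); P=P[m]
        if len(P)<5: print(nm,"none");continue
        r=cv2.minAreaRect(P[:,:2].astype(np.float32)*1000)
        print(nm,len(P),np.round(np.median(P,0),4),"zmax",np.round(np.percentile(P[:,2],[5,50,95,99]),4),"rect",np.round(r[0],1),np.round(r[1],1),round(r[2],1))
f=dict(np.load("top0.npz"));W=wmap(f);P=W[100:300,100:300]
im=f["image"]
a=cv2.resize(im[178:275,355:435],None,fx=6,fy=6,interpolation=cv2.INTER_CUBIC)
b=cv2.resize(f["image"][130:212,145:215],None,fx=5,fy=5,interpolation=cv2.INTER_CUBIC)
c=np.zeros((582,480+350,3),np.uint8); c[:a.shape[0],:480]=a;c[:b.shape[0],480:480+b.shape[1]]=b
cv2.imwrite("pics/crop0.png",cv2.resize(c[:,:,::-1],(790,554)))
E
```

```text
top
shaft 498 [0.5779 0.2051 0.0199] zmax [0.0114 0.0199 0.031  0.034 ] rect [592.7 184. ] [173.1  90.4] 42.1
stand_base 1513 [ 0.478  -0.3503  0.0159] zmax [0.0121 0.0159 0.0199 0.0214] rect [ 478.5 -353.3] [ 84.7 175.6] 76.6
fixed top 126 [ 0.5225 -0.3671  0.0785] zmax [0.0726 0.0785 0.0843 0.0851] rect [ 522.2 -364.1] [37.5 21.8] 77.4
rest top 150 [ 0.4349 -0.343   0.0798] zmax [0.0717 0.0798 0.0866 0.0886] rect [ 434.9 -343.6] [36.3 23.3] 21.4
boss? 152 [ 0.435  -0.3289  0.032 ] zmax [0.0249 0.032  0.0478 0.0494] rect [ 428.3 -341.5] [46.7 60.6] 89.9
plug 157 [0.6646 0.1671 0.0113] zmax [0.0072 0.0113 0.015  0.0162] rect [665.4 168.1] [13.  94.3] 69.7
side
shaft 273 [0.5766 0.2038 0.019 ] zmax [0.0112 0.019  0.0319 0.0335] rect [575.8 204. ] [171.3  43.9] 60.5
base 2608 [ 0.4804 -0.3696  0.0158] zmax [0.0127 0.0158 0.0188 0.0214] rect [ 479.9 -357.2] [ 86.4 175.8] 76.7
fixed 257 [ 0.5237 -0.362   0.077 ] zmax [0.071  0.077  0.0826 0.0839] rect [ 523.5 -366.9] [39.3 21.9] 77.0
rest 304 [ 0.4381 -0.3478  0.0788] zmax [0.0712 0.0788 0.0856 0.0866] rect [ 436.5 -346. ] [37.  23.4] 22.1
```

View pics/crop0.png

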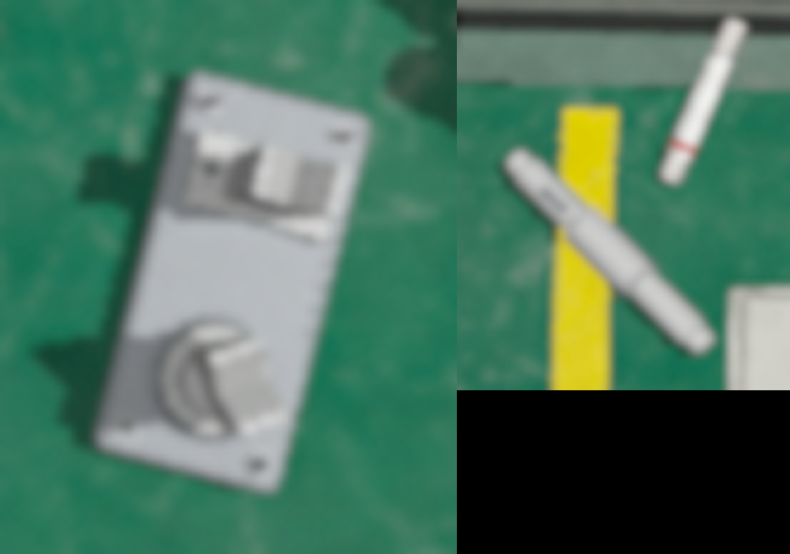

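Run:
```python
from h import *
from plant import manip
s=manip.state(); T=tool_T(s); print(np.round(T,3)); 
jz=np.degrees(np.arctan2(T[1,2],T[0,2])); print("jaw yaw",jz, "q1-q6 deg",np.degrees(s["joint_pos"][0]-s["joint_pos"][5]))
f=dict(np.load("top0.npz")); W=wmap(f); im=f["image"].astype(int)
# shaft: grey (low sat), raised, inside window
u0,u1,v0,v1=150,203,158,207
P=W[v0:v1,u0:u1]; c=im[v0:v1,u0:u1]
sat=c.max(-1)-c.min(-1)
m=((sat<40)&(c.min(-1)>100)).astype(np.uint8)
n,l,st,ce=cv2.connectedComponentsWithStats(m); k=1+np.argmax(st[1:,4]); mm=l==k
Q=P[mm]; r=cv2.minAreaRect((Q[:,:2]*1000).astype(np.float32)); print("shaft",len(Q),r)
w=np.linalg.svd(Q[:,:2]-Q[:,:2].mean(0),full_matrices=0)[2][0]; print("pca",np.degrees(np.arctan2(w[1],w[0])),Q.mean(0))
print(np.round(np.percentile(Q[:,2],[50,90,97]),4))
# plug, and everything raised around shaft
r=cv2.minAreaRect((W[132:168,188:208].reshape(-1,3)[(lambda z:(z>.006)&(z<.03))(W[132:168,188:208,2].ravel())][:,:2]*1000).astype(np.float32)); print("plug",np.round(cv2.boxPoints(r),0).tolist())
t=W[190:255,203:243].reshape(-1,3); t=t[t[:,2]>.006]; print("tray",t.min(0),t.max(0))
```

```text
[[-0.966 -0.     0.259  0.162]
 [-0.259  0.002 -0.966 -0.603]
 [-0.    -1.    -0.002  0.23 ]
 [ 0.     0.     0.     1.   ]]
jaw yaw -75.00074154280526 q1-q6 deg -75.00070882667069
shaft 456 ((582.2697143554688, 218.740478515625), (157.33578491210938, 25.978166580200195), 45.741703033447266)
pca -132.05181882349984 [0.57971904 0.21489848 0.01765663]
[0.0196 0.0235 0.025 ]
plug [[619.0, 178.0], [707.0, 146.0], [712.0, 158.0], [623.0, 191.0]]
tray [ 0.40022204 -0.07752675  0.00601065] [0.56006583 0.14296872 1.09926458]
```

>>> servo_tool --deltas '[-0.92,0.2,-0.5,0,0,0,-0.92,0.2,-0.5,0,0,0,-0.92,0.2,-0.5,0,0,0,-0.92,0.2,-0.5,0,0,0,-0.92,0.2,-0.5,0,0,0,-0.92,0.2,-0.5,0,0,0,-0.92,0.2,-0.5,0,0,0,-0.92,0.2,-0.5,0,0,0,-0.92,0.2,-0.5,0,0,0,-0.92,0.2,-0.5,0,0,0,-0.92,0.2,-0.5,0,0,0,-0.92,0.2,-0.5,0,0,0]' --grip 0.4

```text
time: 1.6
tool_pos: [0.4355, -0.3431, 0.1586]
tool_rot: [0.092, -0.092, 0.701, -0.701]
contact_force: [-0.7, -1.1, -0.8]
gripper_width: 0.699
```

>>> servo_tool --deltas '[0,0,0,0,-1,0,0,0,0,0,-1,0,0,0,0,0,-1,0,0,0,0,0,-1,0,0,0,0,0,-1,0,0,0,0,0,-1,0,0,0,0,0,-1,0,0,0,0,0,-1,0,0,0,0,0,-1,0]'

```text
time: 2.72
tool_pos: [0.4348, -0.3438, 0.1587]
tool_rot: [0.389, -0.389, 0.591, -0.59]
contact_force: [0.4, 0.8, -0.4]
gripper_width: 0.699
```

>>> servo_tool --deltas '[0,0,0,0,-1,0,0,0,0,0,-1,0,0,0,0,0,-1,0,0,0,0,0,-1,0,0,0,0,0,-1,0,0,0,0,0,-1,0,0,0,0,0,-1,0,0,0,0,0,-0.8,0,0,0,0,0,0,0]'

```text
time: 3.85
tool_pos: [0.4348, -0.3438, 0.1588]
tool_rot: [0.584, -0.583, 0.4, -0.399]
contact_force: [0.4, -0.4, 0.1]
gripper_width: 0.703
```

Run:
```python
from h import *
from plant import manip
s=manip.state(); T=tool_T(s); f=manip.grab_frame("wrist"); np.savez("w1.npz",T=T,**f)
cv2.imwrite("pics/w1.png",f["image"][:,:,::-1]); print(np.round(f["hand_eye"],3).tolist(),f["fx"])
print(s["time"],s["tool_pos"],np.degrees(s["joint_pos"]),s["gripper_width"],"yaw",np.degrees(np.arctan2(T[1,2],T[0,2])))
W=wmap(f,T@f["hand_eye"])
for nm,lo,hi in [("tops",.074,.1),("base",.012,.02)]:
    m=((W[...,2]>lo)&(W[...,2]<hi)&(np.hypot(W[...,0]-.479,W[...,1]+.355)<.11)).astype(np.uint8)
    n,l,st,ce=cv2.connectedComponentsWithStats(m)
    for k in range(1,n):
        if st[k,4]>300:
            Q=W[l==k]; r=cv2.minAreaRect((Q[:,:2]*1000).astype(np.float32)); print(nm,st[k],np.round(r[0],1),np.round(r[1],1),round(r[2],1),np.round(np.percentile(Q[:,2],[50,95]),4))
```

```text
[[0.0, 0.964, 0.266, -0.066], [-0.001, -0.266, 0.964, -0.143], [1.0, -0.0, 0.001, -0.0], [0.0, 0.0, 0.0, 1.0]] 336.90828681424546
3.85 [ 0.43483633 -0.34381976  0.15876827] [-4.60262208e+01 -3.37819941e+00  1.05873501e+02  1.93535084e-03
  7.75600137e+01 -6.72289565e+01] 0.7034485772624803 yaw 21.202326798435934
tops [258 196  25  36 752] [ 425.8 -348.4] [16.2 22.5] 21.1 [0.0815 0.0857]
tops [288 196  24  35 757] [ 444.3 -340.7] [15.6 22.3] 22.1 [0.0815 0.0857]
tops [380 251  33  27 380] [ 525.6 -352.7] [11.7 23.1] 73.5 [0.0813 0.083 ]
base [ 220  126  207  162 9816] [ 478.8 -354.8] [ 84.4 176.1] 76.6 [0.0161 0.0176]
```

View pics/w1.png

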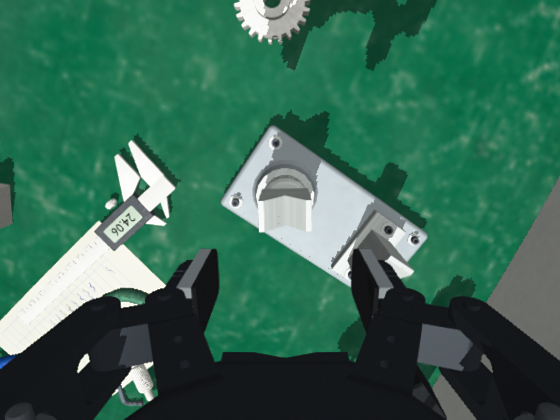

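The wrist view shows the rest between the fingers (285,200), with its groove up the picture, and the fixed rest at (375,245). Geometry agrees to within 1 mm across the three views, so I'll descend and grip.

>>> servo_tool --deltas '[0.02,0.8,0,0,-0.07,0,0,0.8,0,0,0,0,0,0.8,0,0,0,0,0,0.8,0,0,0,0,0,0.42,0,0,0,0,0,0,0,0,0,0,0,0,0,0,0,0]'

```text
time: 4.78
tool_pos: [0.4359, -0.3452, 0.0518]
tool_rot: [-0.585, 0.585, -0.397, 0.398]
contact_force: [0.1, -0.1, 0.3]
gripper_width: 0.7
```

>>> servo_tool --deltas '[0,0,0,0,0,0,0,0,0,0,0,0,0,0,0,0,0,0,0,0,0,0,0,0,0,0,0,0,0,0,0,0,0,0,0,0]' --grip -1

```text
time: 5.52
tool_pos: [0.4356, -0.3454, 0.0521]
tool_rot: [-0.585, 0.585, -0.397, 0.398]
contact_force: [-3.6, -0.2, 6.2]
gripper_width: 0.408
```

```bash
cat > st.py <<'E'
from h import *
from plant import manip
s=manip.state(); T=tool_T(s); print(round(s["time"],2),"pos",np.round(s["tool_pos"],4),"yaw",round(np.degrees(np.arctan2(T[1,2],T[0,2])),2),"q6",round(np.degrees(s["joint_pos"][5]),1),"F",np.round(s["contact_force"],2),"M",np.round(s["ft_torque"],3),"e6",round(s["joint_efforts"][5],3),"w",round(s["gripper_width"]*85,1))
E
python3 st.py
```

```text
5.53 pos [ 0.4356 -0.3454  0.0521] yaw 21.66 q6 -67.7 F [-3.63 -0.18  6.2 ] M [0.154 0.454 0.002] e6 0.023 w 34.7
```

>>> servo_tool --deltas '[0,0.003,0,0,0.9,0,0,0.003,0,0,0.9,0,0,0.003,0,0,0.9,0]'

```text
time: 5.9
tool_pos: [0.4352, -0.3455, 0.0518]
tool_rot: [-0.525, 0.526, -0.473, 0.473]
contact_force: [-4.9, -0.1, 7.2]
gripper_width: 0.411
```

```bash
python3 st.py
```

```text
5.9 pos [ 0.4352 -0.3455  0.0518] yaw 6.04 q6 -52.1 F [-4.89 -0.13  7.22] M [0.091 0.746 0.057] e6 -0.539 w 34.9
```

>>> servo_tool --deltas '[0,0.003,0,0,0.9,0,0,0.003,0,0,0.9,0]'

```text
time: 6.15
tool_pos: [0.4349, -0.3455, 0.0517]
tool_rot: [-0.48, 0.482, -0.518, 0.518]
contact_force: [-5.4, 0.5, 7.3]
gripper_width: 0.415
```

```bash
python3 st.py
```

```text
6.15 pos [ 0.4349 -0.3455  0.0517] yaw -4.28 q6 -41.8 F [-5.39  0.55  7.28] M [0.03  0.915 0.053] e6 -0.538 w 35.3
```

>>> servo_tool --deltas '[0,0.003,0,0,0.9,0,0,0.003,0,0,0.9,0]'

```text
time: 6.4
tool_pos: [0.4347, -0.3454, 0.0515]
tool_rot: [0.432, -0.433, 0.559, -0.559]
contact_force: [-7.3, 1.0, 8.3]
gripper_width: 0.416
```

```bash
python3 st.py
```

```text
6.4 pos [ 0.4347 -0.3454  0.0515] yaw -14.58 q6 -31.4 F [-7.26  0.99  8.27] M [0.091 1.068 0.053] e6 -0.537 w 35.4
```

>>> servo_tool --deltas '[0,0.003,0,0,0.9,0,0,0.003,0,0,0.9,0]'

```text
time: 6.65
tool_pos: [0.4345, -0.3454, 0.0514]
tool_rot: [0.38, -0.381, 0.596, -0.596]
contact_force: [-7.1, 1.2, 10.2]
gripper_width: 0.412
```

```bash
python3 st.py
```

```text
6.65 pos [ 0.4345 -0.3454  0.0514] yaw -24.89 q6 -21.1 F [-7.12  1.25 10.18] M [0.169 1.267 0.063] e6 -0.536 w 35.0
```

>>> servo_tool --deltas '[0,0.003,0,0,0.9,0,0,0.003,0,0,0.9,0]'

```text
time: 6.9
tool_pos: [0.4342, -0.3453, 0.0512]
tool_rot: [0.324, -0.326, 0.628, -0.627]
contact_force: [-8.9, 2.3, 11.5]
gripper_width: 0.411
```

```bash
python3 st.py
```

```text
6.9 pos [ 0.4342 -0.3453  0.0512] yaw -35.21 q6 -10.8 F [-8.87  2.32 11.48] M [0.238 1.406 0.02 ] e6 -0.536 w 34.9
```

>>> servo_tool --deltas '[0,0.003,0,0,0.9,0,0,0.003,0,0,0.9,0]'

```text
time: 7.15
tool_pos: [0.434, -0.3451, 0.0511]
tool_rot: [0.266, -0.269, 0.655, -0.654]
contact_force: [-9.5, 2.6, 11.5]
gripper_width: 0.411
```

```bash
python3 st.py
```

```text
7.15 pos [ 0.434  -0.3451  0.0511] yaw -45.52 q6 -0.5 F [-9.46  2.61 11.5 ] M [0.364 1.548 0.071] e6 -0.537 w 34.9
```

>>> servo_tool --deltas '[0.025,-0.01,-0.025,0,0.9,0,0,0.002,0,0,0.9,0]'

```text
time: 7.4
tool_pos: [0.4338, -0.3449, 0.051]
tool_rot: [0.207, -0.208, 0.676, -0.676]
contact_force: [-5.2, 1.6, 8.6]
gripper_width: 0.413
```

```bash
python3 st.py
```

```text
7.4 pos [ 0.4338 -0.3449  0.051 ] yaw -55.84 q6 9.7 F [-5.24  1.58  8.62] M [0.243 0.859 0.059] e6 -0.541 w 35.1
```

>>> servo_tool --deltas '[0,0.002,0,0,0.9,0,0,0.002,0,0,0.9,0]'

```text
time: 7.65
tool_pos: [0.4336, -0.3447, 0.0508]
tool_rot: [0.145, -0.147, 0.692, -0.692]
contact_force: [-6.2, 3.0, 8.8]
gripper_width: 0.411
```

```bash
python3 st.py
```

```text
7.65 pos [ 0.4336 -0.3447  0.0508] yaw -66.15 q6 20.0 F [-6.19  3.02  8.8 ] M [0.385 1.044 0.015] e6 -0.535 w 34.9
```

>>> servo_tool --deltas '[0,0.002,0,0,0.9,0,0,0.002,0,0,0.9,0]'

```text
time: 7.9
tool_pos: [0.4335, -0.3445, 0.0507]
tool_rot: [0.083, -0.084, 0.703, -0.702]
contact_force: [-6.8, 3.9, 8.9]
gripper_width: 0.416
```

```bash
python3 st.py
```

```text
7.9 pos [ 0.4335 -0.3445  0.0507] yaw -76.46 q6 30.4 F [-6.76  3.91  8.89] M [0.546 1.033 0.089] e6 -0.524 w 35.3
```

>>> servo_tool --deltas '[0,0.002,0,0,0.9,0,0,0.002,0,0,0.9,0]'

```text
time: 8.15
tool_pos: [0.4335, -0.3442, 0.0505]
tool_rot: [0.019, -0.021, 0.707, -0.706]
contact_force: [-6.9, 4.3, 10.0]
gripper_width: 0.412
```

```bash
python3 st.py
```

```text
8.15 pos [ 0.4335 -0.3442  0.0505] yaw -86.77 q6 40.7 F [-6.94  4.31 10.01] M [0.636 1.038 0.08 ] e6 -0.508 w 35.0
```

>>> servo_tool --deltas '[0,0.002,0,0,0.9,0,0,0.002,0,0,0.9,0]'

```text
time: 8.4
tool_pos: [0.4335, -0.344, 0.0504]
tool_rot: [-0.045, 0.043, 0.706, -0.705]
contact_force: [-5.0, 5.3, 10.5]
gripper_width: 0.415
```

```bash
python3 st.py
```

```text
8.4 pos [ 0.4335 -0.344   0.0504] yaw -97.08 q6 51.0 F [-5.04  5.27 10.46] M [0.719 1.075 0.122] e6 -0.485 w 35.3
```

Take-up shows at about 113–126° of turn (joint 6 effort rises smoothly from its flat baseline). So the target is the second alignment, 304.8° from the start, which is about 180–190° past take-up. I'll turn on, then regrasp a half turn back.

>>> servo_tool --deltas '[0,0.0026,0,0,1,0,0,0.0026,0,0,1,0,0,0.0026,0,0,1,0,0,0.0026,0,0,1,0,0,0.0026,0,0,1,0,0,0.0026,0,0,1,0]'

```text
time: 9.15
tool_pos: [0.4337, -0.3432, 0.05]
tool_rot: [-0.252, 0.249, 0.662, -0.66]
contact_force: [-4.8, 8.0, 10.8]
gripper_width: 0.417
```

```bash
python3 st.py
```

```text
9.15 pos [ 0.4337 -0.3432  0.05  ] yaw -131.46 q6 85.4 F [-4.84  7.98 10.83] M [1.18  0.979 0.247] e6 -0.434 w 35.5
```

>>> servo_tool --deltas '[0,0.0026,0,0,1,0,0,0.0026,0,0,1,0,0,0.0026,0,0,1,0,0,0.0026,0,0,1,0,0,0.0026,0,0,1,0,0,0.0026,0,0,1,0,0,0,0,0,0,0]'

```text
time: 10.02
tool_pos: [0.4344, -0.3427, 0.0495]
tool_rot: [-0.435, 0.433, 0.559, -0.557]
contact_force: [-2.7, 9.3, 11.1]
gripper_width: 0.413
```

```bash
python3 st.py
```

```text
10.03 pos [ 0.4344 -0.3427  0.0495] yaw -165.74 q6 119.6 F [-2.72  9.27 11.08] M [ 1.498  0.633 -0.141] e6 0.041 w 35.1
```

>>> servo_tool --deltas '[0,0,0,0,0,0,0,0,0,0,0,0,0,0,0,0,0,0,0,0,0,0,0,0,0,0,0,0,0,0]' --grip 0.7

```text
time: 10.65
tool_pos: [0.4342, -0.3447, 0.0483]
tool_rot: [-0.434, 0.434, 0.558, -0.558]
contact_force: [-0.7, -0.5, -0.3]
gripper_width: 0.849
```

```bash
python3 st.py
```

```text
10.65 pos [ 0.4342 -0.3447  0.0483] yaw -165.71 q6 119.6 F [-0.66 -0.51 -0.25] M [ 0.007 -0.064 -0.019] e6 0.0 w 72.2
```

>>> servo_tool --deltas '[0,0,0,0,-1,0,0,0,0,0,-1,0,0,0,0,0,-1,0,0,0,0,0,-1,0,0,0,0,0,-1,0,0,0,0,0,-1,0,0,0,0,0,-1,0,0,0,0,0,-1,0,0,0,0,0,-1,0,0,0,0,0,-1,0]'

```text
time: 11.9
tool_pos: [0.4342, -0.3447, 0.0483]
tool_rot: [0.112, -0.112, -0.698, 0.698]
contact_force: [0.6, -0.2, -0.5]
gripper_width: 0.85
```

>>> servo_tool --deltas '[0,0,0,0,-1,0,0,0,0,0,-1,0,0,0,0,0,-1,0,0,0,0,0,-1,0,0,0,0,0,-1,0,0,0,0,0,-1,0,0,0,0,0,-1,0,0,0,0,0,-1,0,0,0,0,0,-1,0,0,0,0,0,-1,0]'

```text
time: 13.15
tool_pos: [0.4342, -0.3447, 0.0483]
tool_rot: [-0.237, 0.237, -0.666, 0.666]
contact_force: [-0.4, 0.0, -0.1]
gripper_width: 0.85
```

>>> servo_tool --deltas '[0,0,0,0,-1,0,0,0,0,0,-1,0,0,0,0,0,-1,0,0,0,0,0,-1,0,0,0,0,0,-1,0,0,0,0,0,-1,0,0,0,0,0,-1,0,0,0,0,0,-1,0,0,0,0,0,-1,0,0,0,0,0,-1,0,-0.02,0,0.03,0,-1,0,0,0,0,0,-0.42,0]'

```text
time: 14.65
tool_pos: [0.4351, -0.344, 0.0483]
tool_rot: [-0.559, 0.559, -0.433, 0.433]
contact_force: [-0.8, -0.3, -0.1]
gripper_width: 0.848
```

>>> servo_tool --deltas '[0,0,0,0,0,0,0,0,0,0,0,0,0,0,0,0,0,0,0,0,0,0,0,0,0,0,0,0,0,0,0,0,0,0,0,0,0,0,0,0,0,0]' --grip -1

```text
time: 15.52
tool_pos: [0.435, -0.344, 0.0485]
tool_rot: [-0.558, 0.559, -0.434, 0.434]
contact_force: [-2.4, 0.5, 3.4]
gripper_width: 0.414
```

```bash
python3 st.py
```

```text
15.53 pos [ 0.435  -0.344   0.0485] yaw 14.32 q6 -60.3 F [-2.44  0.47  3.4 ] M [ 0.095  0.425 -0.037] e6 -0.037 w 35.2
```

>>> servo_tool --deltas '[0,0.0026,0,0,1,0,0,0.0026,0,0,1,0,0,0.0026,0,0,1,0,0,0.0026,0,0,1,0,0,0.0026,0,0,1,0,0,0.0026,0,0,1,0,0,0.0026,0,0,1,0,0,0.0026,0,0,1,0,0,0.0026,0,0,1,0,0,0.0026,0,0,1,0]'

```text
time: 16.77
tool_pos: [0.4349, -0.344, 0.0477]
tool_rot: [0.281, -0.282, 0.649, -0.649]
contact_force: [-3.2, 1.4, 3.6]
gripper_width: 0.417
```

```bash
python3 st.py
```

```text
16.77 pos [ 0.4349 -0.344   0.0477] yaw -43.09 q6 -2.9 F [-3.22  1.4   3.63] M [0.082 0.482 0.317] e6 -0.339 w 35.4
```

>>> servo_tool --deltas '[0,0.0026,0,0,1,0,0,0.0026,0,0,1,0,0,0.0026,0,0,1,0,0,0.0026,0,0,1,0,0,0.0026,0,0,1,0,0,0.0026,0,0,1,0,0,0.0026,0,0,1,0,0,0.0026,0,0,1,0,0,0.0026,0,0,1,0,0,0.0026,0,0,1,0]'

```text
time: 18.02
tool_pos: [0.4349, -0.344, 0.047]
tool_rot: [0.064, -0.064, -0.704, 0.704]
contact_force: [-3.1, 0.7, 5.2]
gripper_width: 0.415
```

```bash
python3 st.py
```

```text
18.02 pos [ 0.4349 -0.344   0.047 ] yaw -100.37 q6 54.4 F [-3.06  0.69  5.21] M [0.13  0.522 0.347] e6 -0.28 w 35.2
```

>>> servo_tool --deltas '[0,0,0,0,0.54,0,0,0,0,0,0,0,0,0,0,0,0,0]'

```text
time: 18.4
tool_pos: [0.4349, -0.344, 0.0469]
tool_rot: [0.082, -0.082, -0.702, 0.702]
contact_force: [-2.9, 1.3, 4.0]
gripper_width: 0.414
```

```bash
python3 st.py
```

```text
18.4 pos [ 0.4349 -0.344   0.0469] yaw -103.31 q6 57.3 F [-2.88  1.31  4.01] M [0.111 0.674 0.089] e6 0.086 w 35.2
```

>>> servo_tool --deltas '[0,0,0,0,0,0,0,0,0,0,0,0,0,0,0,0,0,0,0,0,0,0,0,0]' --grip 0.4

```text
time: 18.9
tool_pos: [0.4352, -0.3439, 0.0467]
tool_rot: [-0.082, 0.082, 0.702, -0.702]
contact_force: [-0.5, 0.7, -0.2]
gripper_width: 0.7
```

>>> servo_tool --deltas '[0,-1,0,0,0,0,0,-1,0,0,0,0,0,-1,0,0,0,0,0,-1,0,0,0,0,0,0,0,0,0,0]'

```text
time: 19.52
tool_pos: [0.4365, -0.3454, 0.1701]
tool_rot: [0.08, -0.084, -0.701, 0.704]
contact_force: [0.5, -0.1, -0.3]
gripper_width: 0.701
```

```bash
cat > tops.py <<'E'
from h import *
from plant import manip
import sys
s=manip.state(); T=tool_T(s); f=manip.grab_frame("wrist"); np.savez(sys.argv[1]+".npz",T=T,**f)
cv2.imwrite(f"pics/{sys.argv[1]}.png",f["image"][:,:,::-1])
W=wmap(f,T@f["hand_eye"])
for nm,lo,hi in [("tops",.069,.1),("base",.012,.02)]:
    m=((W[...,2]>lo)&(W[...,2]<hi)&(np.hypot(W[...,0]-.479,W[...,1]+.355)<.11)).astype(np.uint8)
    n,l,st,ce=cv2.connectedComponentsWithStats(m)
    for k in range(1,n):
        if st[k,4]>150:
            Q=W[l==k]; r=cv2.minAreaRect((Q[:,:2]*1000).astype(np.float32)); print(nm,st[k],np.round(r[0],1),np.round(r[1],1),round(r[2],1),np.round(np.percentile(Q[:,2],[50,95]),4))
E
python3 st.py; python3 tops.py w2
```

```text
19.52 pos [ 0.4365 -0.3454  0.1701] yaw -103.36 q6 57.3 F [ 0.53 -0.05 -0.25] M [-0.058 -0.08   0.05 ] e6 -0.0 w 59.6
tops [ 255   63   56   36 1846] [ 522.9 -365.4] [36.2 22.2] 76.7 [0.0779 0.083 ]
tops [285 193  23  34 683] [ 433.4 -354.2] [16.  22.7] 76.8 [0.0767 0.0814]
tops [258 194  25  33 698] [ 437.5 -335.6] [17.4 22.6] 77.2 [0.0768 0.0815]
base [  233    35   101   201 12240] [ 479.4 -355.1] [ 84.4 174.8] 76.4 [0.016  0.0176]
```

View pics/w2.png

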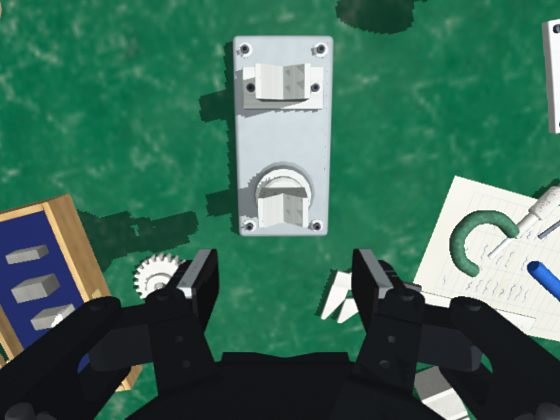

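Groove in line: rest yaw measured at 76.8–77.2°, stand at 76.4–76.7°, and the top dropped 4.2 mm, which matches 305°. The picture shows both grooves lined up (285,80 and 283,205). Next, the shaft. I'll check the height of the things on the way first.

Run:
```python
from h import *
f=dict(np.load("top0.npz")); W=wmap(f)
for n,(a,b,c,d) in dict(box=(240,316,218,318),tray=(200,243,188,258),bottle=(298,318,143,165)).items():
    P=W[c:d,a:b].reshape(-1,3); print(n,np.round(np.percentile(P[:,2],[50,90,99,100]),3),np.round(np.percentile(P[:,0],[1,99]),3),np.round(np.percentile(P[:,1],[1,99]),3))
```

```text
box [0.021 0.103 0.157 1.099] [0.237 0.493] [-0.151  0.045]
tray [0.004 0.03  0.036 1.099] [0.389 0.569] [0.042 0.155]
bottle [0.007 0.08  0.103 1.099] [0.638 0.845] [-0.197 -0.099]
```

>>> servo_tool --deltas '[0,-1,0,0,0,0,0,-1,0,0,0,0,0,-1,0,0,0,0]' --grip 0

```text
time: 19.95
tool_pos: [0.4344, -0.3433, 0.2551]
tool_rot: [-0.083, 0.081, 0.703, -0.701]
contact_force: [0.6, -0.6, 0.7]
gripper_width: 0.499
```

>>> servo_tool --deltas '[-0.016,0,-0.97,0,0,0,-0.016,0,-0.97,0,0,0,-0.016,0,-0.97,0,0,0,-0.016,0,-0.97,0,0,0,-0.016,0,-0.97,0,0,0,-0.016,0,-0.97,0,0,0,-0.016,0,-0.97,0,0,0,-0.016,0,-0.97,0,0,0,-0.016,0,-0.97,0,0,0,-0.016,0,-0.97,0,0,0]'

```text
time: 21.2
tool_pos: [0.5064, -0.0608, 0.2544]
tool_rot: [-0.083, 0.081, 0.703, -0.702]
contact_force: [0.2, 0.6, 0.3]
gripper_width: 0.501
```

>>> servo_tool --deltas '[-0.016,0,-0.97,0,0,0,-0.016,0,-0.97,0,0,0,-0.016,0,-0.97,0,0,0,-0.016,0,-0.97,0,0,0,-0.016,0,-0.97,0,0,0,-0.016,0,-0.97,0,0,0,-0.016,0,-0.97,0,0,0,-0.016,0,-0.97,0,0,0,-0.016,0,-0.97,0,0,0,-0.016,0,-0.97,0,0,0]'

```text
time: 22.45
tool_pos: [0.5783, 0.2208, 0.254]
tool_rot: [0.083, -0.081, -0.702, 0.703]
contact_force: [0.4, 0.5, 0.9]
gripper_width: 0.5
```

>>> servo_tool --deltas '[0,0.4,0,0,-1,0,0,0.4,0,0,-1,0,0,0.4,0,0,-1,0,0,0.4,0,0,-1,0,0,0.4,0,0,-1,0,0,0.4,0,0,-1,0,0,0.4,0,0,-1,0,0,0.4,0,0,-1,0,0,0,0,0,-1,0,0,0,0,0,-1,0,0,0,0,0,-0.5,0,0,0,0,0,0,0]'

```text
time: 23.95
tool_pos: [0.5779, 0.2198, 0.1585]
tool_rot: [0.279, -0.282, 0.649, -0.649]
contact_force: [0.2, -1.3, -0.2]
gripper_width: 0.5
```

Run:
```python
from h import *
from plant import manip
s=manip.state(); T=tool_T(s); f=manip.grab_frame("wrist"); np.savez("w3.npz",T=T,**f)
cv2.imwrite("pics/w3.png",f["image"][:,:,::-1])
print(s["time"],np.round(s["tool_pos"],4),np.round(np.degrees(s["joint_pos"]),1),"yaw",np.degrees(np.arctan2(T[1,2],T[0,2])))
W=wmap(f,T@f["hand_eye"])
m=((W[...,2]>.007)&(W[...,2]<.1)&(np.hypot(W[...,0]-.58,W[...,1]-.215)<.16)).astype(np.uint8)
n,l,st,ce=cv2.connectedComponentsWithStats(m)
for k in range(1,n):
    if st[k,4]>150:
        Q=W[l==k]; r=cv2.minAreaRect((Q[:,:2]*1000).astype(np.float32)); w=np.linalg.svd(Q[:,:2]-Q[:,:2].mean(0),full_matrices=0)[2][0]
        print(st[k],np.round(r[0],1),np.round(r[1],1),round(r[2],1),"pca",np.degrees(np.arctan2(w[1],w[0])),np.round(np.percentile(Q[:,2],[50,95,99]),4))
        h=Q[Q[:,2]>.0205]; print("   thick",len(h),np.round(h.mean(0),4) if len(h) else "")
```

```text
23.95 [0.5779 0.2198 0.1585] [13.9  5.3 97.1  0.  77.8 57.2] yaw -43.23724475540775
[ 199    0  134   75 3845] [658.8 328.5] [ 27.  106.7] 78.0 pca 164.85913296986274 [0.0267 0.0293 0.0299]
   thick 3466 [0.6481 0.3286 0.0265]
[126  48  35  43 586] [563.9 369.3] [42.3  8.4] 5.9 pca -172.9812792290688 [0.0175 0.0191 0.0198]
   thick 0 
[ 274  104   28  169 3687] [579.1 216.6] [149.5  23.8] 47.2 pca -132.49774843566655 [0.0202 0.024  0.0248]
   thick 1618 [0.5815 0.2192 0.0224]
[ 343  139  107   50 1418] [665.6 169.7] [13.6 95.9] 68.7 pca 158.58712523426615 [0.0113 0.0134 0.0144]
   thick 0 
[ 409  245   44   50 1108] [626.   75.2] [52.8 23.9] 17.2 pca -164.0369758371759 [0.0177 0.019  0.0196]
   thick 1 [0.6092 0.0679 0.0205]
[ 231  259  101   93 2592] [498.7 116.6] [124.2  57.2] 0.1 pca -173.43369777710325 [0.0229 0.033  0.0335]
   thick 1578 [0.5    0.1393 0.0287]
```

View pics/w3.png

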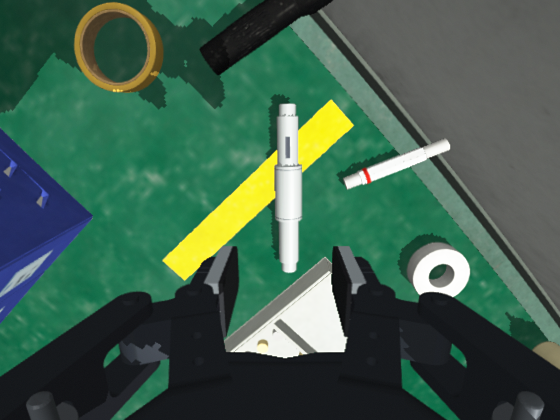

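The shaft is centred at (579.1, 216.6) mm, yaw 47.3°, vertical in the picture at (288,190) between the jaws. The plug gauge end at (345,183) clears the half-open fingers by about 10 mm.

>>> servo_tool --deltas '[0.05,0.8,0.1,0,-0.1,0,0,0.8,0,0,0,0,0,0.8,0,0,0,0,0,0.8,0,0,0,0,0,0.8,0,0,0,0,0,0.6,0,0,0,0,0,0.3,0,0,0,0,0,0.26,0,0,0,0,0,0,0,0,0,0]'

```text
time: 25.12
tool_pos: [0.58, 0.2169, 0.0058]
tool_rot: [0.284, -0.284, 0.648, -0.648]
contact_force: [0.0, 0.3, 0.7]
gripper_width: 0.498
```

```bash
python3 st.py
```

```text
25.12 pos [0.58   0.2169 0.0058] yaw -42.63 q6 56.3 F [0.02 0.29 0.67] M [ 0.029  0.004 -0.   ] e6 0.001 w 42.3
```

>>> servo_tool --deltas '[0,0.08,0,0,0,0,0,0,0,0,0,0]'

```text
time: 25.38
tool_pos: [0.5804, 0.217, 0.0041]
tool_rot: [-0.284, 0.284, -0.648, 0.648]
contact_force: [-0.8, -0.2, -0.7]
gripper_width: 0.501
```

>>> servo_tool --deltas '[0,0,0,0,0,0,0,0,0,0,0,0,0,0,0,0,0,0,0,0,0,0,0,0,0,0,0,0,0,0]' --grip -1

```text
time: 26.0
tool_pos: [0.5805, 0.2171, 0.0042]
tool_rot: [-0.284, 0.284, -0.648, 0.648]
contact_force: [-2.7, -0.9, 5.0]
gripper_width: 0.251
```

```bash
python3 st.py
```

```text
26.0 pos [0.5805 0.2171 0.0042] yaw -42.63 q6 56.3 F [-2.65 -0.85  4.98] M [ 0.046  0.177 -0.024] e6 0.0 w 21.3
```

>>> servo_tool --deltas '[0,-0.3,0,0,0,0,0,-0.6,0,0,0,0,0,-0.9,0,0,0,0,0,-1,0,0,0,0,0,-1,0,0,0,0,0,-1,0,0,0,0,0,-1,0,0,0,0,0,-1,0,0,0,0,0,-0.8,0,0,0,0,0,0,0,0,0,0]'

```text
time: 27.25
tool_pos: [0.5813, 0.2172, 0.2351]
tool_rot: [-0.286, 0.282, -0.647, 0.648]
contact_force: [0.6, 0.2, -2.8]
gripper_width: 0.258
```

```bash
python3 st.py
cat > inhand.py <<'E'
from h import *
from plant import manip
import sys
s=manip.state(); T=tool_T(s); f=manip.grab_frame("wrist"); np.savez(sys.argv[1]+".npz",T=T,**f)
cv2.imwrite(f"pics/{sys.argv[1]}.png",f["image"][:,:,::-1])
P=wmap(f,f["hand_eye"])   # tool frame
c=f["image"].astype(int); sat=c.max(-1)-c.min(-1)
m=((np.abs(P[...,2])<.014)&(P[...,1]>-.05)&(P[...,1]<.03)&(np.abs(P[...,0])<.1)&(sat<45)&(c.min(-1)>70)).astype(np.uint8)
n,l,st,ce=cv2.connectedComponentsWithStats(m); 
for k in range(1,n):
    if st[k,4]>200:
        Q=P[l==k]; print(st[k],"min",np.round(np.percentile(Q,1,axis=0),4),"max",np.round(np.percentile(Q,99,axis=0),4))
        for a in np.arange(-.09,.09,.015):
            q=Q[np.abs(Q[:,0]-a)<.0075]
            if len(q)>15: print("  x",round(a,3),"top y",round(np.percentile(q[:,1],5),4),"z mid",round((np.percentile(q[:,2],2)+np.percentile(q[:,2],98))/2,4),"wid",round(np.ptp(np.percentile(q[:,2],[2,98])),4))
E
python3 inhand.py w4
```

```text
27.25 pos [0.5813 0.2172 0.2351] yaw -42.63 q6 56.3 F [ 0.57  0.21 -2.79] M [-0.073 -0.003 -0.007] e6 0.0 w 22.0
[  242    93    82   265 12505] min [-0.0726 -0.0341 -0.0128] max [ 0.038  -0.009   0.0122]
  x -0.075 top y -0.0154 z mid 0.0007 wid 0.0132
  x -0.06 top y -0.0172 z mid 0.0007 wid 0.0167
  x -0.045 top y -0.0174 z mid 0.0009 wid 0.0165
  x -0.03 top y -0.0178 z mid 0.0007 wid 0.0196
  x -0.015 top y -0.0339 z mid 0.0001 wid 0.0272
  x 0.0 top y -0.0203 z mid 0.0007 wid 0.021
  x 0.015 top y -0.0203 z mid 0.0008 wid 0.0216
  x 0.03 top y -0.0196 z mid 0.0007 wid 0.0189
  x 0.045 top y -0.017 z mid 0.0007 wid 0.0174
```

View pics/w4.png

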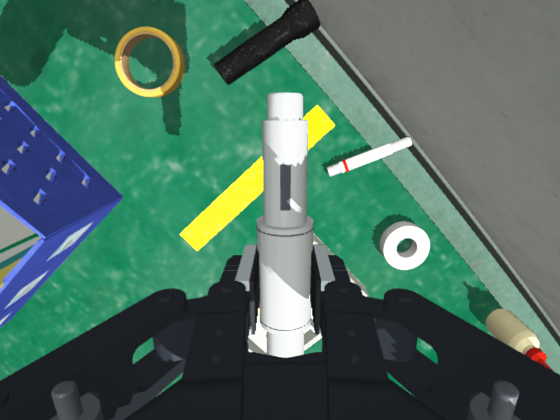

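>>> servo_tool --deltas '[0,0,0,0,0.6,0,0,0,0,0,1,0,0,0,0,0,1,0,0,0,0,0,1,0,0,0,0,0,1,0,0,0,0,0,1,0,0,0,0,0,1,0,0,0,0,0,1,0,0,0,0,0,1,0,0,0,0,0,1,0,0,0,0,0,1,0]'

```text
time: 28.68
tool_pos: [0.5789, 0.2166, 0.2291]
tool_rot: [0.085, -0.082, -0.702, 0.703]
contact_force: [0.7, 0.5, -2.2]
gripper_width: 0.257
```

>>> servo_tool --deltas '[-0.05,0,0.5,0,0,0,-0.05,0,0.85,0,0,0,-0.05,0,1,0,0,0,-0.05,0,1,0,0,0,-0.05,0,1,0,0,0,-0.05,0,1,0,0,0,-0.05,0,1,0,0,0,-0.05,0,1,0,0,0,-0.05,0,1,0,0,0,-0.05,0,1,0,0,0]'

```text
time: 29.92
tool_pos: [0.5285, -0.061, 0.2305]
tool_rot: [0.082, -0.081, -0.702, 0.702]
contact_force: [0.0, -0.6, -2.5]
gripper_width: 0.254
```

>>> servo_tool --deltas '[-0.05,0,1,0,0,0,-0.05,0,1,0,0,0,-0.05,0,1,0,0,0,-0.05,0,1,0,0,0,-0.05,0,1,0,0,0,-0.05,0,1,0,0,0,-0.05,0,1,0,0,0,-0.05,0,1,0,0,0,-0.05,0,1,0,0,0,-0.05,0,0.6,0,0,0,0,0,0.35,0,0,0,0,0,0,0,0,0]'

```text
time: 31.42
tool_pos: [0.4752, -0.3534, 0.2313]
tool_rot: [-0.082, 0.082, 0.703, -0.702]
contact_force: [-0.2, 0.1, -2.4]
gripper_width: 0.258
```

```bash
python3 st.py
python3 - <<'E'
from h import *
from plant import manip
s=manip.state()
y=np.radians(-103.4); z=np.array([np.cos(y),np.sin(y),0]); Y=np.array([0,0,-1.]); x=np.cross(Y,z)
print(delta(s,[.479,-.3549,.095],np.c_[x,Y,z]))
E
```

```text
31.43 pos [ 0.4752 -0.3534  0.2313] yaw -103.37 q6 59.5 F [-0.19  0.09 -2.41] M [ 0.017 -0.038 -0.006] e6 -0.036 w 21.9
(array([-0.14,  4.54,  0.02]), array([0.01, 0.  , 0.01]))
```

Descend to 22 mm above seating, then check the alignment in the wrist picture.

>>> servo_tool --deltas '[-0.07,0.6,0.02,0,0,0,-0.07,0.8,0,0,0,0,0,0.8,0,0,0,0,0,0.8,0,0,0,0,0,0.7,0,0,0,0,0,0.5,0,0,0,0,0,0.3,0,0,0,0,0,0,0,0,0,0,0,0,0,0,0,0]'

```text
time: 32.55
tool_pos: [0.48, -0.3554, 0.0976]
tool_rot: [0.082, -0.083, -0.702, 0.703]
contact_force: [-0.0, -0.1, -2.3]
gripper_width: 0.255
```

```bash
python3 st.py; python3 inhand.py w5
```

```text
32.55 pos [ 0.48   -0.3554  0.0976] yaw -103.37 q6 59.7 F [-0.03 -0.14 -2.35] M [-0.017 -0.    -0.012] e6 -0.0 w 21.7
[  242    93    81   265 13426] min [-0.0734 -0.0327 -0.0135] max [0.0498 0.0188 0.0135]
  x -0.075 top y -0.0153 z mid 0.0007 wid 0.0132
  x -0.06 top y -0.0172 z mid 0.0 wid 0.0235
  x -0.045 top y -0.0173 z mid -0.0 wid 0.0266
  x -0.03 top y -0.0188 z mid 0.0 wid 0.0242
  x -0.015 top y -0.0347 z mid 0.0 wid 0.0272
  x 0.0 top y -0.0202 z mid 0.0007 wid 0.0207
  x 0.015 top y -0.0201 z mid 0.0007 wid 0.0215
  x 0.03 top y -0.0192 z mid 0.0003 wid 0.018
  x 0.045 top y -0.0163 z mid -0.0001 wid 0.0277
  x 0.06 top y 0.0168 z mid 0.0001 wid 0.0275
```

View pics/w5.png

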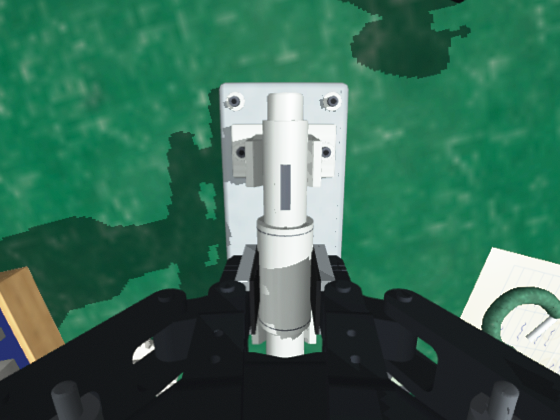

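The shaft lies centred over the grooves: axis at column 286, fixed rest at 238–333, and the thick part clear of the plates. Lowering gently.

>>> servo_tool --deltas '[-0.03,0.2,-0.01,0,0,0,0,0.2,0,0,0,0,0,0.15,0,0,0,0,0,0.05,0,0,0,0,0,0,0,0,0,0]'

```text
time: 33.22
tool_pos: [0.4803, -0.3547, 0.0784]
tool_rot: [-0.082, 0.082, 0.702, -0.702]
contact_force: [-0.4, 0.0, -1.5]
gripper_width: 0.254
```

>>> servo_tool --deltas '[0,0.03,0,0,0,0,0,0,0,0,0,0]'

```text
time: 33.48
tool_pos: [0.4804, -0.3549, 0.0778]
tool_rot: [0.082, -0.082, -0.702, 0.702]
contact_force: [-0.6, 0.9, -2.4]
gripper_width: 0.261
```

>>> servo_tool --deltas '[0,0.03,0,0,0,0,0,0.03,0,0,0,0,0,0,0,0,0,0]'

```text
time: 33.85
tool_pos: [0.4803, -0.3547, 0.0758]
tool_rot: [-0.082, 0.082, 0.702, -0.702]
contact_force: [-0.1, 0.1, -3.3]
gripper_width: 0.259
```

>>> servo_tool --deltas '[0,0.03,0,0,0,0,0,0.02,0,0,0,0,0,0,0,0,0,0]'

```text
time: 34.22
tool_pos: [0.4803, -0.3548, 0.0743]
tool_rot: [-0.082, 0.082, 0.702, -0.702]
contact_force: [-0.5, -0.4, -1.9]
gripper_width: 0.252
```

>>> servo_tool --deltas '[0,0.02,0,0,0,0,0,0.02,0,0,0,0,0,0,0,0,0,0]'

```text
time: 34.6
tool_pos: [0.4804, -0.3548, 0.0733]
tool_rot: [-0.082, 0.082, 0.702, -0.702]
contact_force: [-0.3, 0.9, -1.7]
gripper_width: 0.257
```

>>> servo_tool --deltas '[0,0.02,0,0,0,0,0,0,0,0,0,0]'

```text
time: 34.85
tool_pos: [0.4804, -0.3548, 0.0729]
tool_rot: [-0.082, 0.082, 0.702, -0.702]
contact_force: [-1.0, 1.1, 0.5]
gripper_width: 0.259
```

>>> servo_tool --deltas '[0,0.02,0,0,0,0,0,0,0,0,0,0]'

```text
time: 35.1
tool_pos: [0.4804, -0.3548, 0.0726]
tool_rot: [0.082, -0.082, -0.702, 0.702]
contact_force: [-2.5, 2.8, 4.5]
gripper_width: 0.257
```

```bash
python3 st.py
```

```text
35.1 pos [ 0.4804 -0.3548  0.0726] yaw -103.35 q6 59.8 F [-2.5   2.82  4.55] M [0.48  0.307 0.096] e6 0.079 w 21.8
```

>>> servo_tool --deltas '[0,0,0,0,0,0,0,0,0,0,0,0,0,0,0,0,0,0,0,0,0,0,0,0]' --grip 0.0

```text
time: 35.6
tool_pos: [0.4804, -0.3549, 0.0719]
tool_rot: [0.082, -0.082, -0.702, 0.702]
contact_force: [-0.6, -0.7, -0.3]
gripper_width: 0.498
```

>>> servo_tool --deltas '[0,-0.3,0,0,0,0,0,-0.6,0,0,0,0,0,-1,0,0,0,0,0,-1,0,0,0,0,0,-1,0,0,0,0,0,-0.5,0,0,0,0,0,0,0,0,0,0,0,0,0,0,0,0]'

```text
time: 36.6
tool_pos: [0.4798, -0.3543, 0.2026]
tool_rot: [-0.083, 0.082, 0.703, -0.702]
contact_force: [0.1, 0.2, -0.4]
gripper_width: 0.5
```

```bash
python3 st.py
python3 - <<'E'
from h import *
from plant import manip
s=manip.state(); T=tool_T(s); f=manip.grab_frame("wrist"); cv2.imwrite("pics/w6.png",f["image"][:,:,::-1])
W=wmap(f,T@f["hand_eye"])
y=np.radians(-13.4); ex=np.array([np.cos(y),np.sin(y)]); ey=np.array([-ex[1],ex[0]])
d=W[...,:2]-[.479,-.355]; X=d@ex; Y=d@ey
for a in np.arange(-.07,.071,.014):
    m=(np.abs(X-a)<.004)&(np.abs(Y)<.012)&(W[...,2]>.078)&(W[...,2]<.12)
    if m.sum()>10: print(round(a,3),m.sum(),"ymid",round((Y[m].min()+Y[m].max())/2,4),"top",round(np.percentile(W[...,2][m],97),4))
m=(np.abs(Y)<.006)&(W[...,2]>.0915)&(W[...,2]<.12); print("thick x",np.percentile(X[m],[1,99])); m=(np.abs(Y)<.006)&(W[...,2]>.083)&(W[...,2]<.12); print("all x",np.percentile(X[m],[.5,99.5]))
for n in ("top",):
    g=manip.grab_frame(n); d=np.abs(g["image"].astype(int)-np.load(n+"0.npz")["image"].astype(int)).max(-1)
    for nm,(u,v,r) in dict(plug=(198,150,14),ring=(237,164,12),bottle=(307,153,10),gear=(337,268,12)).items(): print(nm,"diff",(d[v-r:v+r,u-r:u+r]>40).sum())
E
```

```text
36.6 pos [ 0.4798 -0.3543  0.2026] yaw -103.36 q6 59.8 F [ 0.1   0.2  -0.37] M [-0.009 -0.027 -0.007] e6 0.0 w 42.5
-0.07 114 ymid -0.0005 top 0.0873
-0.056 189 ymid -0.0 top 0.0893
-0.042 214 ymid -0.0 top 0.0895
-0.028 189 ymid -0.0 top 0.0896
-0.014 274 ymid -0.0 top 0.093
-0.0 280 ymid 0.0 top 0.0929
0.014 300 ymid -0.0 top 0.0931
0.028 282 ymid 0.0 top 0.0929
0.042 306 ymid 0.0001 top 0.0908
0.056 284 ymid 0.0 top 0.091
0.07 208 ymid 0.0001 top 0.0892
thick x [-0.02167838  0.02509587]
all x [-0.07210535  0.07559631]
plug diff 0
ring diff 0
bottle diff 0
gear diff 0
```

View pics/w6.png

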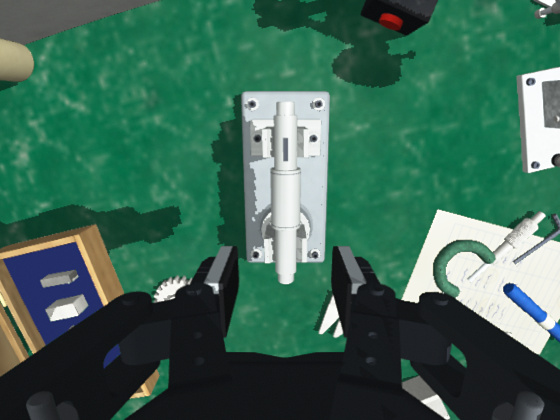

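```bash
python3 -c "
from plant import manip
print(manip.job_done(), manip.state()['time'])"
```

```text
the job is handed in; nothing more can be done
the job is handed in; nothing more can be done
```

The vee rest is screwed down in line with the fixed one, the shaft lies in both vees, and the job is handed in after about 37 s of the 72 s.

**Vee rest:** I turned it clockwise about 305° in two grips. The take-up showed at about 113–127° from the start, so it ended about 180–190° past take-up (allowed 45–225°). It was let go with its groove within about 0.5° of the stand line. Its top dropped 4.2 mm, which matches 305° of thread.

**Shaft:** It was set down with roughly 7 N and let go.
- It sits within 0.5 mm of the vee line, with its middle about 2 mm from the midpoint.
- It is about 1.3 mm lower at the screw-in rest, a tilt of roughly 0.015 rad against the 0.06 limit.

**Bystanders:** The top picture shows no change at any of the four, and the gripper was clear of everything at hand-in.

**Disagreement:** The torque at the end was about 0.32–0.35 N m, and I expected about 0.26 from the task's figures. The torque was still flat at 88° of turn, so I kept the take-up estimate; the washer force itself could not be measured.

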